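Pack a fragile wall vase in its foam tray

ROBOT

A 6-joint arm with a two-finger parallel gripper is mounted at the origin on the work surface. World frame = base frame: x ahead of the robot, y to its left, z up, the work surface at z = 0. Lengths are in m, angles in degrees, forces in N, time in s.
With the tool pointing down it reaches from about 0.325 to 0.85 m from the base axis. Payload 15.5 kg.
Tool frame: the origin (TCP) lies at the very end of the fingers, on their centre line; the grasp point (between the pads) lies arm.grip_depth behind it (arm.grip_depth is the distance from the TCP to the grasp point, in m); z points along the fingers, y is the line along which they close (so a half turn about z gives the same grasp; the last joint's range is limited). The gripper opens to 91 mm and grips with 3 to 60 N. Pads are 32 mm wide; open, the fingers measure 118 mm over their backs; the gripper's body (76 mm by 178 mm) begins 60 mm behind the grasp point.
Start: joints at [-69.185, 28.281, 77.091, -0, 74.628, -5.472], TCP at [0.277, -0.56, 0.214] pointing down, gripper open.
Joint ranges: [-166.48, 166.48], [-47.26, 123.95], [12.59, 153.08], [-70.14, 250.14], [6.76, 159.57], [-176.63, 176.63]. Speed limits (degrees/s): [108.29, 108.29, 147.25, 172.46, 172.46, 172.46].

INTERFACE

Orientations are given as a 3x3 rotation matrix whose columns are the frame's x, y, z axes.
In Python, from rig import arm gives the robot as it stands. Calls block until the motion is done:
- arm.move_to(position, orientation): joint-space move of the TCP to a pose.
- arm.move_l(position, orientation=None, feed=0.15): straight line of the TCP; orientation=None keeps the orientation; feed is the mean speed in m/s.
- arm.move_joints(angles): joint-space move.
- arm.grip(opening): finger opening in m; the grip force is fixed at half the most; returns when the fingers have stopped.
- arm.sleep(seconds).
- arm.solve_ik(position, orientation): joint angles nearest the present ones, or None.
- arm.snapshot(name): name is "scene" or "top" or "wrist"; returns the picture (400x640x3 uint8, red, green, blue); there is no depth.
- arm.get_calibration(name): a dict with "intrinsics" (3x3 intrinsics, pixels), "cam_to_world" (4x4, takes a point from camera to world coordinates). Camera axes: x right, y down, z forward; pixel columns grow to the right and rows downward; lengths in m; the calibration is good to about 2 mm. The wrist camera is an equidistant fisheye: a pixel r from the principal point sees the ray r / f radians off the axis. A picture is of the moment at which its call begins: read the wrist's pose just before it. get_calibration takes no time and is no camera call; for the wrist camera it gives the pose at the moment of the call.
A pose or a line that the arm cannot do raises arm.Unreachable and nothing moves.
- arm.sign_off(): hands the job in; it is judged then, once.
Readings, each from a call of its own:
- arm.current_t(): time.
- arm.current_joint_positions(): joint angles.
- arm.current_dq(): joint speeds.
- arm.current_tau(): joint torques, N m.
- arm.current_ee_pos(): TCP position.
- arm.current_tool_rot(): TCP orientation.
- arm.current_force(): force on the tool from outside, world axes, zero at the start.
- arm.current_torque(): the same for the moment, N m.
- arm.current_width(): finger opening in m.
- arm.current_grasp_force(): force on a finger pad.
Only numpy, scipy, OpenCV 4.12 (cv2) and the standard library are available. Lean on these libraries where they do the work, as an engineer would, in place of code of your own. Each camera call takes 0.05 s, during which the arm holds its last target. There are 200 camera calls.

TASK

Pick up the thin-walled, flat-backed vase that lies on the table beside the foam tray and lay it in the tray's one free recess, the one with brown paper in it: flat on its back, neck in the narrow part, fully down, like the two already packed. It is fragile: pinch it with no more than 40 N from each finger and set it down gently, without dropping it, pressing it hard or knocking it against other pots. Leave the packed vases, the small pot and the bowl where they are.

Things in the scene. Friction and masses are not known exactly. Their poses are not given: they have to be found in the camera images.
- vase: the vase to pack (about 0.3 kg): flat-backed vase lying on its back, 130 mm long, cream flowers in relief on top; straight belly 54 wide, 40 high at x -40..+19; foot and shoulder 44 wide, 36 high, from -54 and to +31; neck 28 wide, 30 high, then lip 36 wide, 34 high, to +76. Origin on the underside below the centre of mass; x from foot to mouth, z up
- vase_mouth (a point): centre of the vase's mouth: x = +76 mm, z = +17 mm in its frame
- tray: white foam tray, fixed, 192 (x) x 304 (y) mm, rim 24 mm above the table, recess floors 8 mm above it. Three alike vase-shaped recesses at y = -95, 0, +95 mm, long axes along x: wide part (66 wide) from x = -71 to +26, narrow part (46 wide) on to +71. Foam between wide parts 29 wide. Origin: centre of the underside
- liner: thin sheet of brown paper lying in the free recess (which of the three varies), fixed. Origin on the recess floor where the vase's origin comes when it lies centred (about 6 mm play all round); x along the recess towards its narrow part, z up
- packed1: vase like the one to pack, already lying in another recess, 40 mm high, its origin as for the vase
- packed2: a second packed vase, the same
- small_pot: small pink succulent pot, 60 mm wide, 46 high, standing beyond the mouth of the vase to pack; origin under its centre
- bowl: teal bowl, 124 mm wide, 55 high, at the right; origin under its centre
Things that resemble listed ones, but are neither listed nor needed, are in the scene too. Leave any pink or turquoise look-alike of the vase alone.

How it is judged:
By the outcome, as a careful person would: the job done as asked, in the order asked, and still so for the second after the job is handed in, with the robot touching nothing.
It also fails if it takes over 43 s, if anything falls off the work surface, if the arm or the gripper's body presses on something with over 40 N, if the wrist force passes 120 N, or if a joint passes its speed limit or range.

## Working session

There is one attempt and no reset: what is moved stays moved. The work goes in short steps, each a Python script; the robot and the scene stay as the last script left them, time stands still between calls to the robot, and variables do not carry over. Pictures are saved under pics/ and viewed, at most 10 in all, crops included, and the job is handed in when it is done.

```bash
mkdir -p pics; ls; python3 - <<'E'
from rig import arm
import cv2,numpy as np
np.set_printoptions(precision=4,suppress=True)
for n in("scene","top"):
    im=arm.snapshot(n); cv2.imwrite(f"pics/{n}0.png",im[...,::-1])
    c=arm.get_calibration(n); print(n,c["intrinsics"],c["cam_to_world"])
print(arm.grip_depth,arm.current_t(),arm.current_tool_rot(),arm.get_calibration("wrist"))
E
```

```text
pics
scene [[491.8202   0.     318.847 ]
 [  0.     491.8202 196.8193]
 [  0.       0.       1.    ]] [[-0.7686  0.451  -0.4537  1.2498]
 [ 0.6397  0.5325 -0.5543  0.7805]
 [-0.0084 -0.7162 -0.6978  1.1114]
 [ 0.      0.      0.      1.    ]]
top [[392.5278   0.     314.1417]
 [  0.     392.5278 199.8455]
 [  0.       0.       1.    ]] [[ 0.0052 -0.9991  0.0425  0.4947]
 [-0.9994 -0.0067 -0.0346 -0.0444]
 [ 0.0349 -0.0423 -0.9985  0.9799]
 [ 0.      0.      0.      1.    ]]
0.0188 0.1 [[ 0.8966  0.4428 -0.0004]
 [ 0.4428 -0.8966  0.0011]
 [ 0.0001 -0.0011 -1.    ]] {'intrinsics': array([[309.7069,   0.    , 319.5298],
       [  0.    , 309.7069, 197.8881],
       [  0.    ,   0.    ,   1.    ]]), 'cam_to_world': array([[ 0.4435, -0.8654, -0.2332,  0.342 ],
       [-0.8963, -0.4283, -0.1151, -0.53  ],
       [-0.0003,  0.26  , -0.9656,  0.3834],
       [ 0.    ,  0.    ,  0.    ,  1.    ]])}
```

View pics/scene0.png

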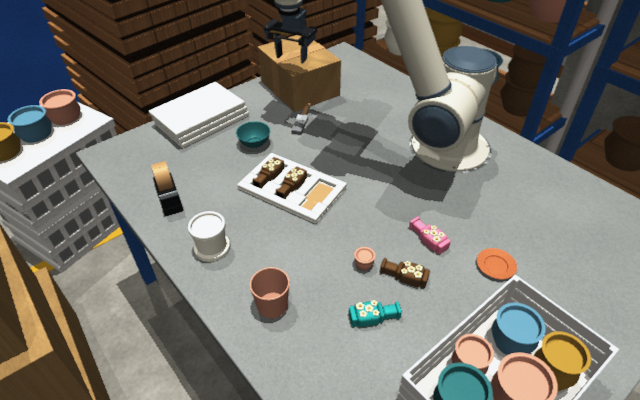

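View pics/top0.png

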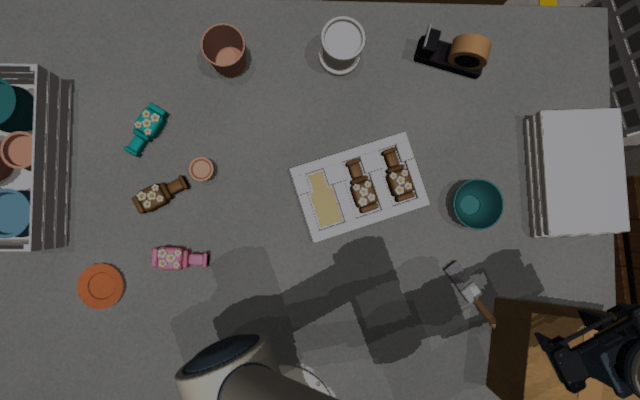

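The scene shows the brown flowered vase to pack at scene (405,271) / top (160,195). It could be confused with the pink look-alike at top (180,258), the turquoise one at top (147,130), or the packed brown vases at top (363,187) and (399,175), which are in the tray. The free recess is at top (324,198), narrow end up. I choose the brown vase on the table, whose mouth points to the small pot at (201,169).

```bash
cat > h.py <<'E'
from rig import arm
import cv2,numpy as np
np.set_printoptions(precision=4,suppress=True)
def ray(n,uv,c=None):
    c=c or arm.get_calibration(n); K=c["intrinsics"];T=c["cam_to_world"]
    uv=np.atleast_2d(uv).astype(float)
    p=(uv-[K[0,2],K[1,2]])/[K[0,0],K[1,1]]
    if n=="wrist":
        r=np.linalg.norm(p,axis=1,keepdims=True)+1e-12
        d=np.hstack([p/r*np.sin(r),np.cos(r)])
    else: d=np.hstack([p,np.ones((len(p),1))])
    d=d@T[:3,:3].T
    return T[:3,3],d/np.linalg.norm(d,axis=1,keepdims=True)
def plane(n,uv,z,c=None):
    o,d=ray(n,uv,c); return o+d*((z-o[2])/d[:,2:])
def tri(rays):
    A=np.zeros((3,3));b=np.zeros(3)
    for o,d in rays:
        P=np.eye(3)-np.outer(d,d);A+=P;b+=P@o
    x=np.linalg.solve(A,b)
    return x,max(np.linalg.norm((np.eye(3)-np.outer(d,d))@(x-o)) for o,d in rays)
def blobs(m,amin=20):
    m=m.astype(np.uint8)
    k,l,s,c=cv2.connectedComponentsWithStats(m)
    return [(c[i],s[i],l==i) for i in range(1,k) if s[i,4]>=amin]
def hsv(im): return cv2.cvtColor(im,cv2.COLOR_RGB2HSV).astype(int)
def R(yaw): # tool x at yaw, pointing down
    a=np.radians(yaw);c,s=np.cos(a),np.sin(a)
    return np.array([[c,s,0],[s,-c,0],[0,0,-1.]])
E
python3 - <<'E'
from h import *
im=cv2.imread("pics/top0.png")[...,::-1].copy();H=hsv(im)
for nm,(x0,x1,y0,y1) in dict(vase=(125,192,165,220),rec=(300,350,160,235)).items():
    sub=H[y0:y1,x0:x1]
    print(nm,[ (u,v,tuple(H[v,u])) for u,v in ([(140,200),(180,186),(158,210),(130,170)] if nm=="vase" else [(325,200),(320,180),(303,170),(311,213)])])
m=np.zeros(H.shape[:2],bool);m[165:220,125:192]=1
b=m&(H[...,1]>70)
k=max(blobs(b),key=lambda q:q[1][4]);P=np.argwhere(k[2])[:,::-1];print(k[1])
r=cv2.minAreaRect(P.astype(np.float32));print(r);bp=cv2.boxPoints(r);w=plane("top",bp,.02);print(w,w.mean(0))
print("rec",plane("top",[(324,198),(318,170),(328,225)],.008))
print("pot",plane("top",[(201,169)],.046))
a=cv2.resize(im[150:230,115:215],None,fx=5,fy=5,interpolation=3)
s=cv2.imread("pics/scene0.png")[235:295,345:445,::-1]
cv2.imwrite("pics/crop0.png",np.vstack([a[:340],cv2.resize(s,None,fx=5,fy=4,interpolation=3)])[...,::-1])
E
```

```text
vase [(140, 200, (np.int64(21), np.int64(45), np.int64(114))), (180, 186, (np.int64(14), np.int64(118), np.int64(108))), (158, 210, (np.int64(30), np.int64(5), np.int64(93))), (130, 170, (np.int64(30), np.int64(8), np.int64(100)))]
rec [(325, 200, (np.int64(22), np.int64(83), np.int64(148))), (320, 180, (np.int64(21), np.int64(87), np.int64(149))), (303, 170, (np.int64(135), np.int64(3), np.int64(150))), (311, 213, (np.int64(120), np.int64(3), np.int64(150)))]
[132 175  58  38 713]
((161.07449340820312, 194.02215576171875), (21.506013870239258, 56.7509651184082), 61.55707550048828)
[[0.5368 0.364  0.02  ]
 [0.6033 0.2463 0.02  ]
 [0.5575 0.2209 0.02  ]
 [0.4914 0.3386 0.02  ]] [0.5472 0.2925 0.02  ]
rec [[ 0.5408 -0.1026  0.008 ]
 [ 0.6104 -0.0873  0.008 ]
 [ 0.4739 -0.1128  0.008 ]]
pot [[0.6057 0.1915 0.046 ]]
```

View pics/crop0.png

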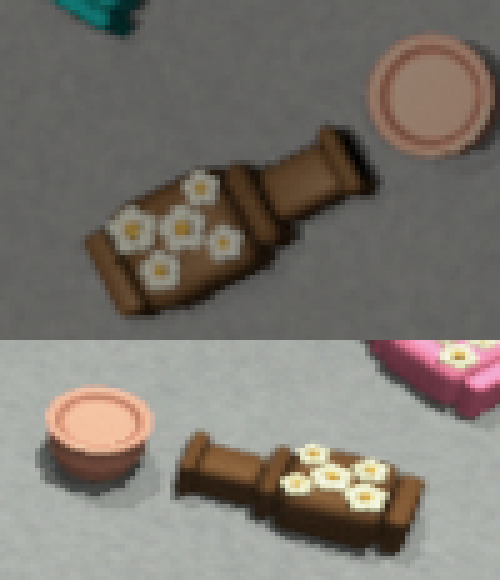

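The crop confirms the choice: brown body, cream flowers, lip at the upper right facing the pot, foot at lower left. Next I take wrist views over the tray and then over the vase, two places each.

```bash
python3 - <<'E'
from h import *
import pickle
D={}
def shot(k):
    c=arm.get_calibration("wrist");im=arm.snapshot("wrist");D[k]=(im,c);cv2.imwrite(f"pics/{k}.png",im[...,::-1])
print(arm.solve_ik([.54,.304,.05],R(119.3)),arm.solve_ik([.54,-.103,.05],R(190.6)))
arm.move_to([.54,-.10,.22],R(190.6));shot("t1")
arm.move_l([.54,-.02,.20],feed=.25);shot("t2")
print(arm.current_t())
arm.move_to([.57,.34,.17],R(119.3));shot("v1")
arm.move_l([.53,.30,.15],feed=.25);shot("v2")
print(arm.current_t());pickle.dump(D,open("d.pkl","wb"))
cv2.imwrite("pics/all.png",cv2.resize(np.vstack([np.hstack([D["t1"][0],D["t2"][0]]),np.hstack([D["v1"][0],D["v2"][0]])])[...,::-1],(800,500),interpolation=cv2.INTER_AREA))
E
```

```text
[23.8588 38.6902 86.9405 -0.     54.3694 -5.4412] [ -17.0229   34.6772   97.2946   -0.       48.0282 -117.6229]
2.6
4.7667
```

View pics/all.png

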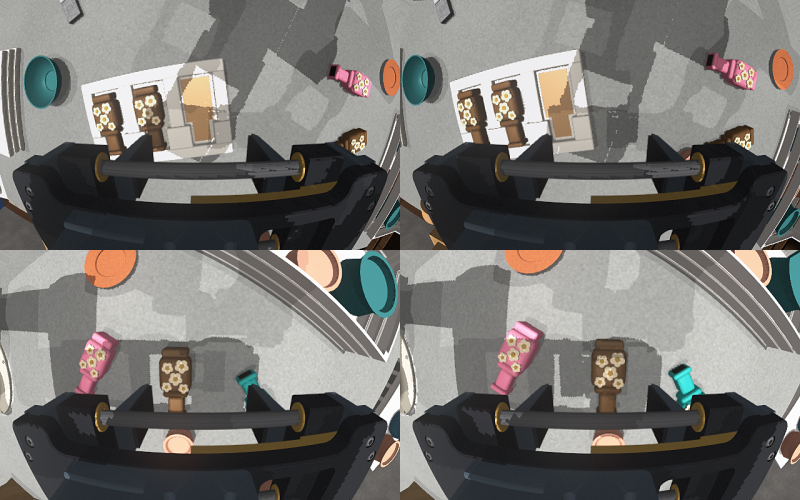

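The wrist views show the vase in v2 at about (331,192) full-res, flowers up and neck under the gripper. The free recess with paper is in t2 at about (250,165). Next I triangulate the flowers and the tray corners.

```bash
cat > m.py <<'E'
from h import *
import pickle
D=pickle.load(open("d.pkl","rb"))
def quad(m,u,v):
    k=[q for q in blobs(m,300) if q[1][0]<=u<q[1][0]+q[1][2] and q[1][1]<=v<q[1][1]+q[1][3]]
    q=max(k,key=lambda q:q[1][4]);h=cv2.convexHull(np.argwhere(q[2])[:,::-1].astype(np.int32))
    return cv2.approxPolyN(h,4,ensure_convex=True).reshape(-1,2).astype(float)
top=cv2.imread("pics/top0.png")[...,::-1].copy();sc=cv2.imread("pics/scene0.png")[...,::-1].copy()
def white(im,box,vmin):
    H=hsv(im);m=np.zeros(H.shape[:2],bool);x0,x1,y0,y1=box;m[y0:y1,x0:x1]=1
    return m&(H[...,1]<25)&(H[...,2]>vmin)
qt=quad(white(top,(280,440,125,250),125),320,150);qs=quad(white(sc,(230,355,145,225),195),290,185)
print(qt.tolist(),qs.tolist())
wt=plane("top",qt,.024);ws=plane("scene",qs,.024)
o1,d1=ray("top",qt);o2,d2=ray("scene",qs);C=[]
for i in range(4):
    j=np.argmin(np.linalg.norm(ws-wt[i],axis=1));x,e=tri([(o1,d1[i]),(o2,d2[j])]);C.append(x);print("corner",wt[i],ws[j],"tri",x,"res",e)
# flowers
def flowers(k,box):
    im,c=D[k];H=hsv(im);m=np.zeros(H.shape[:2],bool);x0,x1,y0,y1=box;m[y0:y1,x0:x1]=1
    br=m&(H[...,1]>85)&(H[...,2]<150)&(H[...,0]<25)
    q=max(blobs(br),key=lambda q:q[1][4]);cn=cv2.findContours(q[2].astype(np.uint8),cv2.RETR_EXTERNAL,2)[0]
    f=np.zeros(m.shape,np.uint8);cv2.drawContours(f,[max(cn,key=len)],-1,1,-1)
    fl=blobs((f>0)&(H[...,2]>165),25);print(k,q[1],[(b[0].round(1).tolist(),int(b[1][4])) for b in fl])
    return f>0,[b[0] for b in fl],c
F1=flowers("v1",(240,330,145,260));F2=flowers("v2",(285,385,130,260))
P1=plane("wrist",F1[1],.04,F1[2]);P2=plane("wrist",F2[1],.04,F2[2]);X=[]
oa,da=ray("wrist",F1[1],F1[2]);ob,db=ray("wrist",F2[1],F2[2])
for i in range(len(P1)):
    j=np.argmin(np.linalg.norm(P2-P1[i],axis=1));x,e=tri([(oa,da[i]),(ob,db[j])]);print("fl",x,e,np.linalg.norm(P2[j]-P1[i]))
# outline in world at z=.02
for f,k in((F1,"v1"),(F2,"v2")):
    p=plane("wrist",np.argwhere(f[0])[:,::-1],.02,f[2])[:,:2]
    a=np.radians(-60.7);u=np.array([np.cos(a),np.sin(a)]);n=np.array([-u[1],u[0]]);q=(p-[.540,.304])@np.c_[u,n]
    for s in np.arange(-.07,.085,.01):
        g=q[abs(q[:,0]-s)<.003,1]
        if len(g)>3: print(k,f"{s:.2f} mid {1e3*(g.min()+g.max())/2:.1f} w {1e3*np.ptp(g):.1f}",end="; ")
    print(k,"x range",q[:,0].min(),q[:,0].max())
E
python3 m.py
```

```text
[[313.0, 242.0], [289.0, 168.0], [405.0, 131.0], [430.0, 204.0]] [[315.0, 219.0], [236.0, 184.0], [271.0, 152.0], [347.0, 182.0]]
corner [ 0.4329 -0.0753  0.024 ] [ 0.4282 -0.0771  0.024 ] tri [ 0.4323 -0.0744  0.0284] res 0.0011106496382618611
corner [ 0.6127 -0.0157  0.024 ] [ 0.6133 -0.0168  0.024 ] tri [ 0.6131 -0.0161  0.0244] res 0.0005567489441390832
corner [ 0.7075 -0.3019  0.024 ] [ 0.7107 -0.304   0.024 ] tri [ 0.7092 -0.3036  0.0227] res 0.0017832140680094672
corner [ 0.527  -0.3631  0.024 ] [ 0.5268 -0.3643  0.024 ] tri [ 0.5272 -0.3631  0.0249] res 0.0003122443346088481
v1 [ 255  157   51  103 2414] [([267.4, 188.6], 198), ([279.3, 245.6], 166)]
v2 [ 306  142   56  118 3443] [([323.1, 178.0], 207), ([347.6, 178.7], 206), ([335.8, 196.8], 353), ([319.8, 210.7], 212)]
fl [0.5237 0.3136 0.0431] 0.0002475335791770301 0.00075980836828628
fl [0.5438 0.2917 0.0885] 0.014849626967995105 0.03255896131918856
v1 -0.04 mid 0.1 w 43.6; v1 -0.03 mid 0.8 w 50.3; v1 -0.02 mid 0.0 w 53.9; v1 -0.01 mid -0.2 w 54.2; v1 0.00 mid -0.1 w 53.6; v1 0.01 mid -0.4 w 54.1; v1 0.02 mid -0.7 w 54.5; v1 0.03 mid -1.0 w 48.0; v1 0.04 mid -1.3 w 41.8; v1 0.05 mid -0.1 w 27.5; v1 0.06 mid -0.5 w 27.7; v1 0.07 mid 0.2 w 32.7; v1 x range -0.04492542431616396 0.07247118788914853
v2 -0.04 mid 1.9 w 43.9; v2 -0.03 mid 0.5 w 47.1; v2 -0.02 mid 1.6 w 53.4; v2 -0.01 mid 1.7 w 53.8; v2 0.00 mid 1.7 w 54.0; v2 0.01 mid 0.9 w 54.6; v2 0.02 mid 1.0 w 54.9; v2 0.03 mid -4.6 w 33.8; v2 0.04 mid 0.6 w 42.4; v2 0.05 mid -0.2 w 26.2; v2 0.06 mid -0.7 w 27.5; v2 0.07 mid -1.6 w 32.1; v2 0.08 mid 11.4 w 6.5; v2 x range -0.047107682152883884 0.077074792201398
```

Flower tops triangulate to z≈0.043 and the tray rim to ≈0.025 m with yaw ≈18.2°. The along-axis position of the vase is ambiguous by a few mm, so I overlay the predicted outlines to check it.

```bash
cat > ov.py <<'E'
from h import *
def proj(n,P,c):
    K=c["intrinsics"];T=c["cam_to_world"];p=(np.asarray(P)-T[:3,3])@T[:3,:3]
    if n=="wrist":
        h=np.linalg.norm(p[:,:2],axis=1);t=np.arctan2(h,p[:,2]);q=p[:,:2]/h[:,None]*t[:,None]
    else: q=p[:,:2]/p[:,2:]
    return q*[K[0,0],K[1,1]]+[K[0,2],K[1,2]]
VO=[(-54,22),(-40,22),(-40,27),(19,27),(19,22),(31,22),(31,14),(65,14),(65,18),(76,18)]
RO=[(-60,33),(37,33),(37,23),(82,23)]   # about liner origin
def outl(O,x,y,yaw,z):
    a=np.radians(yaw);P=np.array(O+[(p,-q) for p,q in O[::-1]])/1e3
    return np.c_[P@np.array([[np.cos(a),np.sin(a)],[-np.sin(a),np.cos(a)]])+[x,y],np.full(len(P),z)]
def crop(n,im,c,O,x,y,yaw,zs,box,f):
    x0,x1,y0,y1=box;o=cv2.resize(im[y0:y1,x0:x1],None,fx=f,fy=f,interpolation=2)
    for z,col in zip(zs,((255,0,0),(0,255,0))):
        q=(proj(n,outl(O,x,y,yaw,z),c)-[x0-.5,y0-.5])*f
        cv2.polylines(o,[q.round().astype(np.int32)],True,col,1)
    return o
E
python3 - <<'E'
from ov import *
import pickle
D=pickle.load(open("d.pkl","rb"));top=cv2.imread("pics/top0.png")[...,::-1].copy();ct=arm.get_calibration("top")
v=(.5434,.2990,-61.7);r=(.5304,-.1025,18.2)
a=crop("wrist",*D["v2"],VO,*v,(.0,.02),(285,385,125,225),4)
b=crop("top",top,ct,VO,*v,(0,.02),(120,200,160,230),5)
c=crop("wrist",*D["t2"],RO,*r,(.008,.024),(200,300,110,230),3)
d=crop("top",top,ct,RO,*r,(.008,.024),(290,360,160,240),5)
W=np.zeros((600,800,3),np.uint8)
W[:300,:400]=a[:300];W[:300,400:]=b[:300];W[300:,:300]=c[:300];W[300:,400:750]=d[50:350]
cv2.imwrite("pics/ov.png",W[...,::-1])
m=np.zeros(top.shape[:2],bool);m[160:235,300:350]=1;H=hsv(top);q=max(blobs(m&(H[...,1]>50)),key=lambda q:q[1][4])
print(q[1],plane("top",q[0],.008), "pred",.5304+.00585*.95,-.1025+.00585*.312)
E
```

```text
[ 309  172   33   55 1009] [[ 0.5342 -0.1024  0.008 ]] pred 0.5359575 -0.1006748
```

View pics/ov.png

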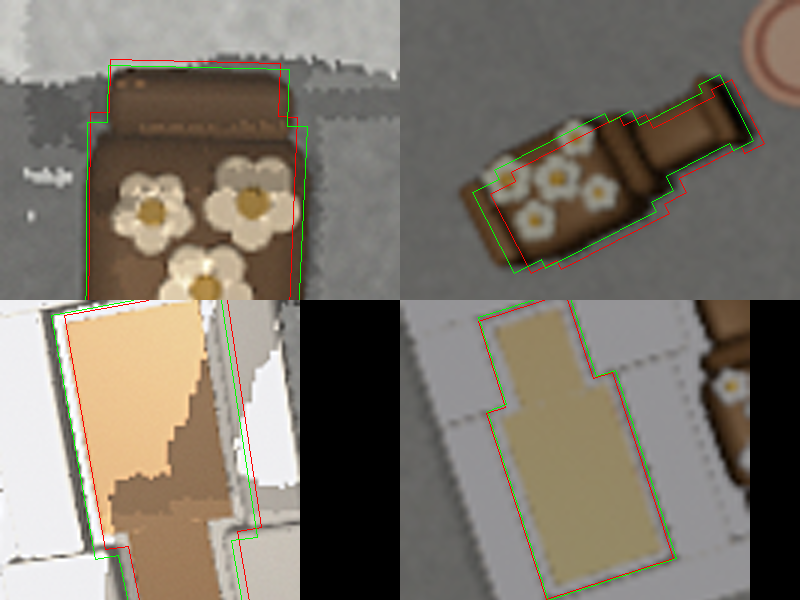

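In wrist and top views the outlines agree with the vase once parallax of its 36 mm height is allowed for. The paper sits about 2 mm towards -y of my prediction, so I shift the target by half that. The fingers don't fit between the vase and the recess wall, so I grip high, with tips 19 mm above the underside so they stay above the 24 mm rim.

```bash
python3 - <<'E'
from h import *
yaw=118.3;a=np.radians(-61.7);g=np.array([.5434,.2990])-.002*np.array([np.cos(a),np.sin(a)])
arm.move_l([*g,.10],R(yaw),feed=.15)
arm.move_l([*g,.019],feed=.08)
print(arm.current_force())
arm.grip(.045);print("w",arm.current_width(),arm.current_grasp_force(),arm.current_force())
arm.move_l([*g,.034],feed=.04)
print("w",arm.current_width(),arm.current_grasp_force(),arm.current_force(),arm.current_torque())
arm.move_l([*g,.13],feed=.12)
print("w",arm.current_width(),arm.current_grasp_force(),arm.current_force(),arm.current_torque(),arm.current_t())
cv2.imwrite("pics/lift.png",arm.snapshot("wrist")[...,::-1])
E
```

```text
[ 0.4324  1.0919 -0.9941]
w 0.05391686087519366 29.999689757823944 [-0.378   0.4604  2.6252]
w 0.053836349064972026 29.998828768730164 [-0.0349  0.2177 -3.7287] [ 0.0536 -0.147   0.0242]
w 0.05395222614627496 29.998792111873627 [-0.0415  0.1823 -3.7419] [ 0.0062 -0.101  -0.0157] 8.5583
```

View pics/lift.png

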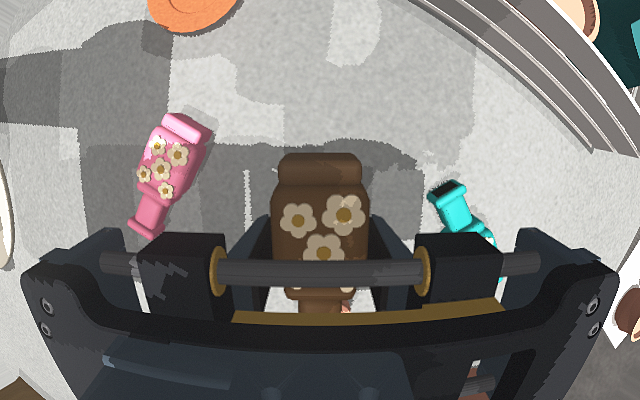

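The vase is held squarely between the pads at about (320,220), the foot towards the camera. I check its place in the hand and carry it above the recess.

```bash
python3 - <<'E'
from ov import *
import pickle
c=arm.get_calibration("wrist");p=arm.current_ee_pos();Rt=arm.current_tool_rot()
for uv,z in(((320,153),.111),((320,153),.147),((320,187),.149),((272,215),.131),((368,215),.131)):
    print(uv,1e3*(plane("wrist",uv,z,c)[0]-p)@Rt)
yaw=198.2;a=np.radians(18.2);g=np.array([.5295,-.1033])-.002*np.array([np.cos(a),np.sin(a)])
print(arm.solve_ik([*g,.11],R(yaw)))
arm.move_to([*g,.11],R(yaw))
arm.sleep(.2)
print(arm.current_ee_pos(),arm.current_width(),arm.current_torque(),arm.current_t())
c=arm.get_calibration("wrist");w=arm.snapshot("wrist");t=arm.snapshot("top");s=arm.snapshot("scene")
pickle.dump((w,c,t,s),open("e.pkl","wb"))
o=(.5295,-.1033,18.2);z=arm.current_ee_pos()[2]-.019
W=np.zeros((600,800,3),np.uint8)
x=crop("scene",s,arm.get_calibration("scene"),VO,*o,(z,z+.03),(240,370,120,220),4);W[:400,:520]=x
x=crop("wrist",w,c,VO,*o,(z,z+.036),(230,410,110,310),1.5);W[:300,520:790]=x[:300]
x=crop("top",t,arm.get_calibration("top"),VO,*o,(z,z+.034),(280,440,150,230),2);W[400:560,:320]=x
cv2.imwrite("pics/above.png",W[...,::-1])
E
```

```text
(320, 153) [48.9456 -1.0356 18.0829]
(320, 153) [ 53.2119  -1.055  -17.9167]
(320, 187) [ 36.4493  -1.0393 -19.9183]
(272, 215) [ 15.7515 -28.6563  -1.8789]
(368, 215) [15.8326 26.627  -1.9616]
[ -17.5067   28.7662   96.24     -0.       54.9938 -125.7067]
[ 0.5277 -0.1036  0.11  ] 0.05328161435461876 [ 0.1317 -0.1096  0.0191] 10.7083
```

View pics/above.png

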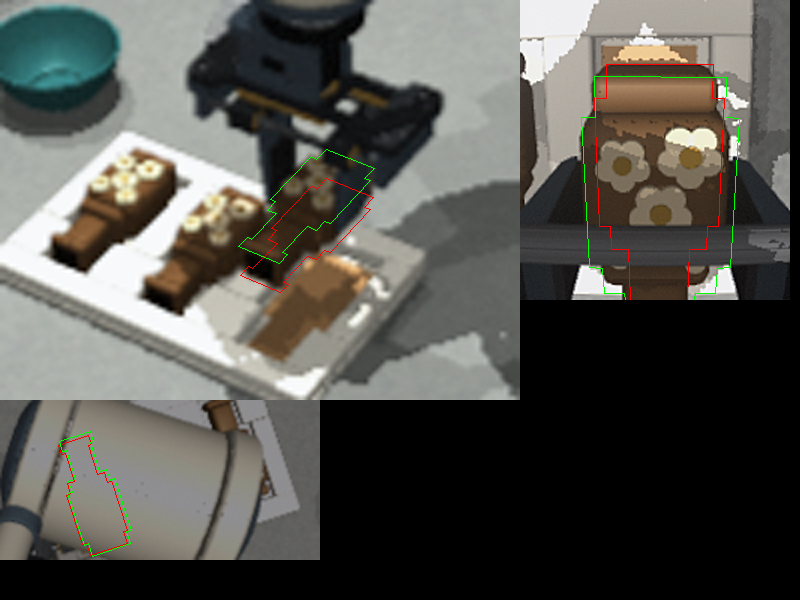

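The vase hangs level and aligned with the outline in the scene view, with the recess below it and its end visible beyond the foot in the wrist view. In-hand offsets agree within 2 mm. I lower it under force watch.

```bash
python3 - <<'E'
from h import *
p=np.array(arm.current_ee_pos());a=np.radians(18.2);g=np.array([.5295,-.1033])-.002*np.array([np.cos(a),np.sin(a)])
arm.move_l([*g,.05],R(198.2),feed=.1);arm.sleep(.15)
f0=np.array(arm.current_force());print(f0,arm.current_t())
z=.05
while z>.0255:
    z-=.003 if z>.0345 else .0008
    arm.move_l([*g,z],feed=.03);f=np.array(arm.current_force())-f0
    if z<.034 or abs(f).max()>1: print(round(z,4),f,arm.current_torque(),arm.current_ee_pos()[2])
    if np.linalg.norm(f)>1.5: break
print(arm.current_width(),arm.current_t())
c=arm.get_calibration("wrist");w=arm.snapshot("wrist");s=arm.snapshot("scene")
cv2.imwrite("pics/low.png",np.hstack([cv2.resize(w[90:250,220:420],(400,320)),cv2.resize(s[140:230,240:350],(391,320),interpolation=2)])[...,::-1])
E
```

```text
[-0.9862 -0.1365 -4.6102] 11.7583
0.047 [ 1.3164 -0.4203  1.839 ] [ 0.1299 -0.1001 -0.0131] 0.046973577296353194
0.05374538754689786 12.0083
```

View pics/low.png

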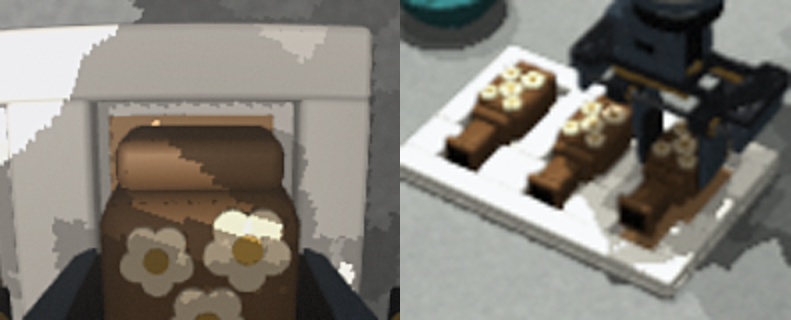

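```bash
python3 - <<'E'
from h import *
c=arm.get_calibration("wrist");p=arm.current_ee_pos();Rt=arm.current_tool_rot()
for n,uv,z in(("recess end rim",(318,140),.024),("liner end",(318,148),.008),("foot top/bot",(320,153.5),.064),("foot bot",(320,153.5),.028),
  ("rec L",(266.5,150),.024),("rec R",(369,150),.024),("liner L",(274.5,155),.008),("liner R",(356.5,152),.008),("vaseL",(271.5,200),.048),("vaseR",(368.5,200),.048)):
    print(n,1e3*(plane("wrist",uv,z,c)[0]-p)@Rt)
E
```

```text
recess end rim [59.4146 -3.0067 23.051 ]
liner end [52.7807 -3.0988 39.0515]
foot top/bot [ 55.6593  -1.7843 -16.9488]
foot bot [51.3938 -1.7585 19.0515]
rec L [ 53.399  -35.4897  23.0532]
rec R [53.4129 29.0932 23.0497]
liner L [ 48.1789 -32.8077  39.0534]
liner R [50.22   23.0752 39.0502]
vaseL [ 27.3169 -29.4268  -0.9453]
vaseR [27.3706 25.9409 -0.9484]
```

In the low view the recess spans columns 92–300 and the vase 103–297, so a 1.5 mm sideways correction is due. The end gap is about 6 mm, as wanted. The force stop was motion noise, so I continue with settling before each reading.

```bash
python3 - <<'E'
from h import *
a=np.radians(18.2);g=np.array([.5300,-.1047])-.002*np.array([np.cos(a),np.sin(a)])
arm.move_l([*g,.045],feed=.03);arm.sleep(.3);f0=np.array(arm.current_force());t0=np.array(arm.current_torque());print(f0,arm.current_t())
z=.045
while z>.0255:
    z-=.0025 if z>.034 else .0007
    arm.move_l([*g,z],feed=.03);arm.sleep(.12);f=np.array(arm.current_force())-f0
    print(round(z,4),f,np.array(arm.current_torque())-t0)
    if np.linalg.norm(f)>1.2: break
print(arm.current_ee_pos(),arm.current_width(),arm.current_t())
E
```

```text
[-0.0825  0.1359 -3.0309] 12.6583
0.0425 [ 0.6926 -0.4073 -0.3156] [-0.0888 -0.0413  0.0081]
0.04 [0.1539 0.4836 0.0105] [-0.0801 -0.0383  0.0369]
0.0375 [-0.0731 -0.6056  0.4484] [-0.0969  0.0283  0.0339]
0.035 [-1.0039  1.5769 -0.2811] [-0.0488 -0.0728  0.0568]
[ 0.5281 -0.1053  0.035 ] 0.053973481302500285 14.125
```

```bash
python3 - <<'E'
from h import *
a=np.radians(18.2);g=np.array([.5300,-.1047])-.002*np.array([np.cos(a),np.sin(a)])
arm.sleep(.2);print(arm.current_force())
z=.035
while z>.0255:
    z-=.0007
    arm.move_l([*g,z],feed=.02);arm.sleep(.1)
    f=np.mean([(arm.current_force(),arm.sleep(.02))[0] for _ in range(4)],axis=0)-[0,0,-3.5]
    print(round(z,4),f)
    if f[2]>1.5 or np.linalg.norm(f)>4: break
print(arm.current_ee_pos(),arm.current_width(),arm.current_torque(),arm.current_t())
E
```

```text
[-0.1707  0.427  -3.4923]
0.0343 [ 0.1991  0.0149 -0.0148]
0.0336 [ 0.067   0.2251 -0.0426]
0.0329 [-0.4503  0.327  -0.1555]
0.0322 [-0.2058  0.5056  0.3865]
0.0315 [-0.3005 -0.2716 -0.0198]
0.0308 [-0.0939  0.2619  0.2131]
0.0301 [0.3304 0.1186 0.3393]
0.0294 [ 0.2285  0.3751 -0.0674]
0.0287 [-0.0423  0.4513  0.2655]
0.028 [-0.4475 -0.3404 -0.0384]
0.0273 [-0.3011  0.1567  0.0889]
0.0266 [-2.3476  0.7204 11.4349]
[ 0.5282 -0.1053  0.0271] 0.0537943722284381 [0.3373 0.3816 0.0001] 19.325
```

Contact at TCP z ≈ 0.027, exactly where the floor should be. I relieve the push, release and retreat.

```bash
python3 - <<'E'
from h import *
import pickle
a=np.radians(18.2);g=np.array([.5300,-.1047])-.002*np.array([np.cos(a),np.sin(a)])
arm.move_l([*g,.0270],feed=.02);arm.sleep(.1);print(arm.current_force())
arm.grip(.066);print(arm.current_width(),arm.current_force())
arm.move_l([*g,.06],feed=.06)
arm.move_l([*g,.15],feed=.15)
c=arm.get_calibration("wrist");w=arm.snapshot("wrist")
arm.move_to([.45,.16,.25],R(150))
print(arm.current_t())
t=arm.snapshot("top");s=arm.snapshot("scene");pickle.dump((w,c,t,s),open("f.pkl","wb"))
W=np.zeros((600,800,3),np.uint8)
W[:320,:400]=cv2.resize(w[90:250,220:420],(400,320));W[:320,400:]=cv2.resize(s[140:230,235:350],(400,320),interpolation=2)
W[320:600,:480]=cv2.resize(t[125:245,285:490],(480,280),interpolation=2)
cv2.imwrite("pics/done.png",W[...,::-1])
E
```

```text
[-0.691  -0.1047  2.5823]
0.0660917564393086 [ 0.1857 -0.3129  0.8654]
22.8667
```

View pics/done.png

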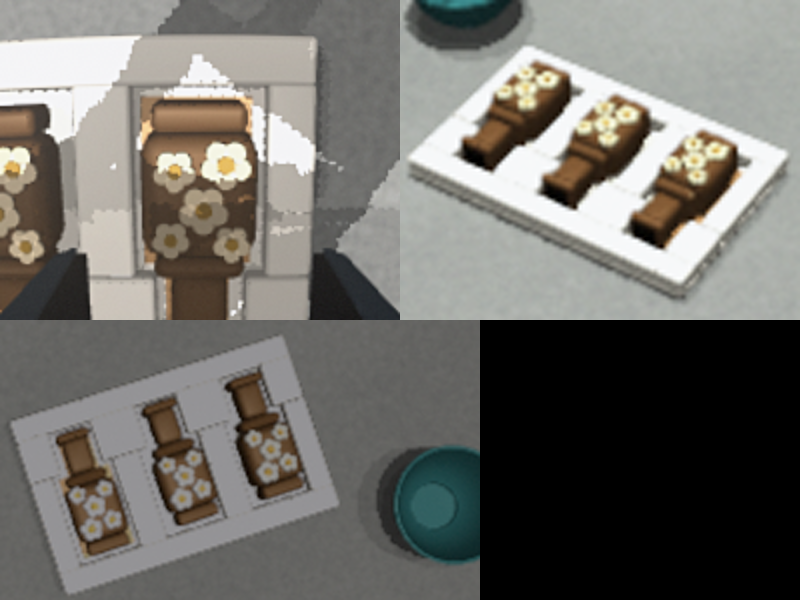

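The final views show all three vases lying alike in the tray. The new one, at (95,495) in the top crop and (690,185) in the scene crop, is flat, centred, and has its neck in the narrow part.

```bash
python3 -c "
from rig import arm
print(arm.sign_off())"
```

```text
the job is handed in; nothing more can be done
None
```

The vase lies flat and fully down in the free recess with its neck in the narrow part, gripped at 30 N per finger and set down with about 11 N of contact; the job was handed in at about 23 s.

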